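# Fit the sprocket on the setting jig and hold the derailleur cage at its stop

## Task

Put the toothed sprocket, hub side up as it lies, flat down on the shoulder of the jig's raised hub post and let go of it. Then, with the fingers, swing the derailleur's spring-loaded cage arm away from the peg it rests on, right round to the other peg (its forward stop), and finish while still holding it hard up against that stop so that the gap to the sprocket can be gauged. Leave the sprocket seated and the other loose parts on the bench where they lie.

Things in the scene. Friction and masses are not known exactly. Their poses are not given: they have to be found in the camera images.
- sprocket: grey steel sixteen-tooth bicycle sprocket lying flat, 69 mm across the teeth, 15 mm high in all: a toothed plate 3 mm thick below and a round hub of 48 mm outer diameter above it (from 3 to 15 mm high), with a through bore about 28 mm wide; 0.11 kg. Origin: centre of its underside; z up along the bore. Grasp it across the hub. It may lie to the left or to the right of the jig.
- jig: setting jig fixed to the bench: dark steel base plate 130 mm (x) by 240 mm (y from -110 to +130 mm), 12 mm thick. On it, at (0, 75) mm, a round hub post; at (0, -30) mm the derailleur's black pivot body, 55 mm high, with the cage arm on top; between them a hanger plate 35 mm high and a black block 44 mm high. Origin: middle of the underside, on the bench; z up.
- sprocket_seat (a point): centre of the flat shoulder of the hub post, 60 mm above the bench: shoulder 40 mm in diameter, from which a spigot 23 mm in diameter rises 14 mm, its upper 6 mm tapered to 14 mm. The sprocket's bore drops over the spigot and its underside rests on the shoulder. Axes as the jig's.
- cage_pivot (a point): point on the vertical pivot axis of the cage arm, at the arm's mid-height, 66 mm above the bench; axes as the jig's. Two bare steel pegs, 8 mm thick, their tops 72 mm above the bench, stand on the plate 45 mm from this axis: the arm rests against the one on the jig's +x side; the one on the -x side is its forward stop.
- cage_grip (a point): middle of the arm's plain waist (51 to 87 mm from the pivot, here 69), mid-height, 66 mm above the bench; x points outward along the arm, z up. The arm: aluminium, 20 mm wide, from 56 to 76 mm high, free space beneath the waist down to 12 mm; toothed black pulleys of 39 mm at 28 and 110 mm from the pivot; end at 129 mm. Pinch the waist from above or push its side.
- cage_arm (a joint): angle of the cage arm (rad): 0 at rest on its rest peg, 1.20 hard against the forward stop; grows clockwise seen from above. At 0 the arm points along (0.68, -0.73) in the jig's x, y; at 1.20 along (-0.43, -0.90). A spring always drives it back to 0: about 0.18 N m at rest, 0.60 N m at the stop (8.6 N at the waist).
- lock_ring: grey slotted steel ring without teeth, 44 mm across, 19 mm high, loose; a bystander. Origin: centre of its underside.
- bearing_ring: flat ball-bearing ring, 53 mm across, 8 mm high, loose; a bystander. Origin: centre of its underside.
- axle_cone: steel axle cone, 39 mm across, 22 mm high, loose; a bystander. Origin: centre of its underside.
Things that resemble listed ones, but are neither listed nor needed, are in the scene too. What is meant by the sprocket is not blue, and is the smaller of those in its own colour.

How it is judged:
On the way, in this order (a step that is already met when the one before it is completed fails the run):
1. the sprocket sits flat on the shoulder of the hub post, released (horizontal distance between sprocket and sprocket_seat below 0.006 m and z of sprocket in the frame of sprocket_seat between -0.004 and 0.004 m and angle between sprocket's own z axis and vertical below 0.09 rad and contact force between the fingers and sprocket below 0.1 N), for 0.3 s.
2. the fingers have wound the cage arm to its forward stop and hold it there (value of joint cage_arm above 1.14 rad and contact force between the fingers and cage_arm above 2 N), for 0.3 s.
At the end, for the whole second after the job is handed in: Sprocket on the hub post shoulder (centre within 6 mm, height within 4 mm, tilt under 5 degrees), at rest, not touched by the fingers; cage arm held still by the fingers with 2 N or more at 1.14 rad or beyond (stop 1.20); no bystander moved 30 mm (all of step 1 and all of step 2 and velocity of joint cage_arm between -0.1 and 0.1 rad/s and linear speed of sprocket below 0.02 m/s); the arm keeps its last pose, push and grip.
It fails at once if the lock ring is moved by 30 mm (distance of lock_ring from where it was at the start of the episode above 0.03 m).
It fails at once if the bearing ring is moved by 30 mm (distance of bearing_ring from where it was at the start of the episode above 0.03 m).
It fails at once if the axle cone is moved by 30 mm (distance of axle_cone from where it was at the start of the episode above 0.03 m).
It also fails if it takes over 53 s, if anything falls off the work surface, if the arm or the gripper's body presses on something with over 40 N, if the wrist force passes 120 N, or if a joint passes its speed limit or range.

## Robot

A 6-joint arm with a two-finger parallel gripper is mounted at the origin on a cart in front of the work surface, level with it; the furniture and walls round the work are solid. World frame = base frame: x ahead of the robot, y to its left, z up, the work surface at z = 0. Lengths are in m, angles in rad, forces in N, time in s.
With the tool pointing down it reaches from about 0.25 to 0.775 m from the base axis. Payload 4 kg.
Tool frame: the origin (TCP) lies on the centre line of the jaws, within the pads' length; the fingertips stand 25 mm ahead of it and the grasp point (between the pads) lies 6 mm ahead of it; z points along the fingers, y is the line along which they close (so a half turn about z gives the same grasp; the last joint's range is limited). The gripper opens to 94 mm and grips with 3 to 60 N. Pads are 16 mm wide; open, the fingers measure 119 mm over their backs; the gripper's body (75 mm by 177 mm) begins 78 mm behind the grasp point.
Start: joints at [1.195, 0.087, 1.371, -0, 1.684, -0.103], TCP at [0.148, 0.53, 0.231] pointing down, gripper open.
Joint ranges: [-3.1, 3.1], [-0.76, 2.03], [0.27, 2.55], [-1.08, 4.22], [0.17, 2.65], [-2.57, 2.57]. Speed limits (rad/s): [2.79, 2.79, 3.14, 3.14, 3.14, 3.14].

## Interface

Orientations are given as [roll, pitch, yaw] about the fixed x, y, z axes, in that order (R = Rz(yaw) Ry(pitch) Rx(roll)).
In Python, from bench import sensors, optics, ticket gives the robot as it stands.
- The arm moves only by the tool send_rows, never from a script. Its argument "rows" is a list of rows, each a list of 6 numbers: the shift along the world's x, y, z in mm, then the turn, a rotation vector about the world's x, y, z in rad. In form: [[x, y, z, wx, wy, wz], ...]. A call has 1 to 8 rows; each row shifts and turns the commanded pose from where the row before left it; what a row does not reach is not made up. A row lasts 1/12 s, in which the tool goes at most 41.7 mm and 7.16 degrees, less where a joint would pass 70% of its speed; a pose out of reach is approached as far as the arm can. A call is refused whole if a number of a shift passes 41.7 or a number of a turn 0.125, either way. A call with a gripper value outside its range is refused whole. "grip" is the finger opening in mm, from 0 to 94, set as the call begins (left out, the last holds). The fingers move at their own pace and stop on an object; the grip force is fixed at half the most. Time passes only in rows, so rows that do not move let the fingers close. It gives the time, the measured TCP pose, the force, the opening and the grip force at its end, in the units of the state.
- sensors.get_obs(): the state, without advancing time (a new reading comes with each control period).
- optics.snapshot(name): name is "side" or "top"; returns the picture (480x640x3 uint8, red, green, blue); there is no depth.
- optics.camera_model(name): a dict with "vertical_fov" (degrees; the focal length in pixels is half the picture's height over the tangent of half this angle, whatever the lens; pixels are square), "cx", "cy" (the principal point, pixels), "k1" (the pictures are not rectified: a ray, as slopes to the right and down, at radius r is drawn at 1 + k1 r^2 times it, then the intrinsics apply), "R" (3x3) and "t" (3): a world point X has camera coordinates R X + t. Camera axes: x right, y down, z forward; pixel columns grow to the right and rows downward; lengths in m; the calibration is good to about 2 mm. A picture is of the moment at which its call begins. camera_model takes no time and is no camera call.
- ticket.close_job(): hands the job in; it is judged then, once.
The state is a dict: "time": time; "joint_positions": joint angles; "qvel": joint speeds; "joint_torque": joint torques, N m; "tool_pos": TCP position; "ee_rot": TCP orientation; "wrist_force": force on the tool from outside, world axes, zero at the start; "wrist_torque": the same for the moment, N m; "width": finger opening in m; "finger_force": force on a finger pad.
Only numpy, scipy, OpenCV 4.12 (cv2) and the standard library are available. Lean on these libraries where they do the work, as an engineer would, in place of code of your own. Each camera call takes 0.05 s, during which the arm holds its last target. There are 200 camera calls.

## Working session

There is one attempt and no reset: what is moved stays moved. The work goes in short steps, Python scripts to look and compute and a tool call to move; the robot and the scene stay as the last step left them, time stands still between calls to the robot, and variables do not carry over. Pictures are saved under pics/ and viewed, at most 10 in all, crops included, and the job is handed in when it is done.

Besides the shell and the picture viewer there is one more tool, called after "Emit:" as name([rows], argument=value, ...), one row to a line, values as JSON. send_rows: Moves the arm, as the interface text tells. Its arguments: {"type":"object","properties":{"rows":{"type":"array"},"grip":{"type":"number"}},"required":["rows"]}

```bash
mkdir -p pics; python3 - <<'E'
from bench import sensors, optics
import cv2
for n in("top","side"):
    im=optics.snapshot(n); cv2.imwrite(f"pics/{n}0.png",im[:,:,::-1]); m=optics.camera_model(n); print(n,m)
print(sensors.get_obs())
E
```

```text
top {'vertical_fov': 42.66770615606292, 'cx': 329.93008573001254, 'cy': 227.91546091720113, 'k1': -0.0017790227450960579, 'R': array([[-0.0056609 , -0.99994355,  0.00899213],
       [-0.99561591,  0.00479637, -0.09341286],
       [ 0.09336446, -0.00948151, -0.99558685]]), 't': array([0.0027548 , 0.5409609 , 1.51339273])}
side {'vertical_fov': 56.99250560236403, 'cx': 327.84436731810604, 'cy': 236.8830539874598, 'k1': 0.003956412327442445, 'R': array([[ 0.99145372, -0.12959185, -0.0150155 ],
       [-0.08891302, -0.58699922, -0.80469025],
       [ 0.09546721,  0.79914822, -0.59350496]]), 't': array([-0.51368628,  0.12996033,  1.06644717])}
{'time': 0.1, 'joint_positions': array([ 1.19484839e+00,  8.79204816e-02,  1.37208786e+00, -2.53237010e-05,
        1.68359986e+00, -1.03096520e-01]), 'qvel': array([-0.00027176, -0.00243945, -0.00177256, -0.0012108 , -0.00053485,
        0.00016964]), 'joint_torque': array([ 2.88134710e-03, -3.41254091e+01, -3.03300869e+01,  7.21075851e-02,
        3.04196903e-02, -1.00320447e-04]), 'tool_pos': array([0.14806132, 0.52923923, 0.22940739]), 'ee_rot': array([-3.13958521e+00, -1.82393608e-04,  2.86873823e+00]), 'wrist_force': array([-0.42451967, -0.28756134, -0.38350011]), 'wrist_torque': array([ 0.06719365, -0.06761933, -0.045697  ]), 'finger_force': 0.0, 'width': 0.0942247896200539}
```

View pics/top0.png

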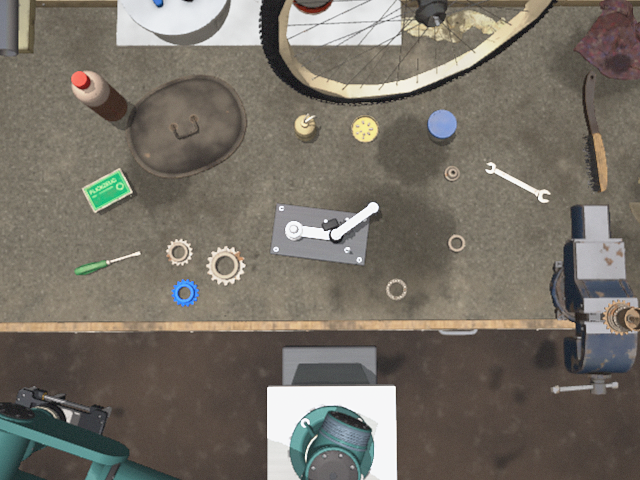

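View pics/side0.png

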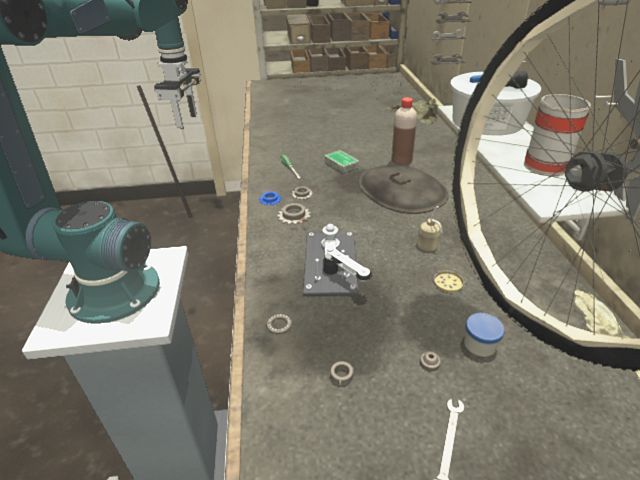

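The top view shows three toothed candidates: a small grey one at (179,252), a large grey one at (225,266) and a blue one at (185,293). The sprocket should be the one at (179,252), since it isn't blue and is the smaller of the grey pair. The jig's hub post is at about (294,230), the pivot at about (336,235) and the arm's end at about (373,208). In the side view the sprocket is at (302,192). I'll confirm with enlarged crops.

```bash
cat > h.py <<'E'
import numpy as np, cv2
from bench import optics
M={n:optics.camera_model(n) for n in("top","side")}
def K(n):
    m=M[n]; f=240/np.tan(np.radians(m["vertical_fov"]/2)); return np.array([[f,0,m["cx"]],[0,f,m["cy"]],[0,0,1]]),np.array([m["k1"],0,0,0.])
def ray(n,p):
    k,d=K(n); u=cv2.undistortPoints(np.array([[p]],float),k,d)[0,0]; R=M[n]["R"]
    return -R.T@M[n]["t"], R.T@np.array([*u,1])
def on(n,p,z):
    c,d=ray(n,p); return c+d*(z-c[2])/d[2]
def proj(n,X):
    k,d=K(n); return cv2.projectPoints(np.array([X],float),cv2.Rodrigues(M[n]["R"])[0],M[n]["t"],k,d)[0][0,0]
def tri(pt,ps):
    c1,d1=ray("top",pt); c2,d2=ray("side",ps)
    s=np.linalg.lstsq(np.c_[d1,-d2],c2-c1,rcond=None)[0]; a,b=c1+s[0]*d1,c2+s[1]*d2
    return (a+b)/2,np.linalg.norm(a-b)
E
python3 - <<'E'
import cv2,numpy as np
t=cv2.imread("pics/top0.png");s=cv2.imread("pics/side0.png")
def c(im,x,y,w,h,W,H): return cv2.resize(im[y:y+h,x:x+w],(W,H),interpolation=cv2.INTER_CUBIC)
a=c(t,160,230,100,75,400,300);b=c(s,255,175,60,45,400,300)
d=c(t,266,195,120,90,400,300);e=c(s,295,215,80,80,300,300)
cv2.imwrite("pics/crop1.png",np.vstack([np.hstack([a,b]),np.hstack([d,e,np.zeros((300,100,3),np.uint8)])]))
E
```

```text
(no output)
```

View pics/crop1.png

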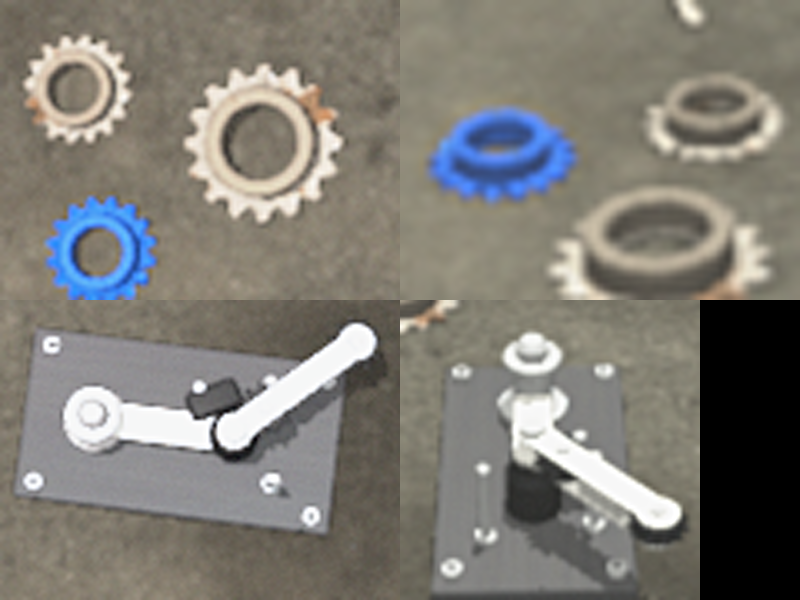

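The crop confirms the sprocket: sixteen teeth, grey, the smaller of its colour, at (179,252) in top and (302,191) in side. Next I'll measure positions.

```bash
cat > meas.py <<'E'
from h import *
np.set_printoptions(precision=4,suppress=True)
t=cv2.imread("pics/top0.png");s=cv2.imread("pics/side0.png")
P=lambda n,c,z:np.array([on(n,p,z)[:2] for p in c.reshape(-1,2)])
def blob(im,n,x,y,w,h,lo):
    g=cv2.cvtColor(im,cv2.COLOR_BGR2GRAY); m=np.zeros_like(g); m[y:y+h,x:x+w]=(g[y:y+h,x:x+w]>lo)*255
    c=max(cv2.findContours(m,0,2)[0],key=cv2.contourArea); return c
c=blob(t,"top",163,236,33,32,135); q=P("top",c,0.003).astype(np.float32)
(ce,r)=cv2.minEnclosingCircle(q); print("teeth plane top: centre",ce,"dia",2*r,"centroid",q.mean(0))
# bore rim
g=cv2.cvtColor(t,cv2.COLOR_BGR2GRAY)
print("hub px two-view", tri((178.8,252),(302.3,190.1)))
print("spigot top", tri((293.6,228.6),(329.9+.0,226.5)), "shoulder",tri((293.9,230.7),(330.5,229.9)))
# plate
hsv=cv2.cvtColor(t,cv2.COLOR_BGR2HSV); b=t.astype(int)
m=((b[:,:,0]>=b[:,:,2]-2)&(g<125)&(g>55)).astype(np.uint8)*255; m[:190]=0;m[280:]=0;m[:,:255]=0;m[:,385:]=0
m=cv2.morphologyEx(m,cv2.MORPH_CLOSE,np.ones((9,9)));m=cv2.morphologyEx(m,cv2.MORPH_OPEN,np.ones((9,9)))
c=max(cv2.findContours(m,0,2)[0],key=cv2.contourArea)
for nm,pts in(("mask",P("top",c,.012)),("hand",P("top",np.array([[277.1,204],[370,221.4],[363.5,264.6],[270.5,253]]),.012)),):
    rc=cv2.minAreaRect(pts.astype(np.float32)); print(nm,rc)
# screws / arm end
print("arm end pad ctr", tri((266+357*.3,195+41*.3),(295+362*.2667,215+212*.2667)))
print("pivot", tri((266+235*.3,195+128*.3),(295+(533-400)*.2667,215+(418-300)*.2667)))
E
python3 meas.py
```

```text
teeth plane top: centre (0.4844662547111511, 0.3817979097366333) dia 0.07120245695114136 centroid [0.4836 0.3817]
hub px two-view (array([0.4845, 0.3786, 0.0164]), np.float64(0.002883929956916476))
spigot top (array([0.5358, 0.0885, 0.0711]), np.float64(0.0007100553252710836)) shoulder (array([0.5344, 0.0882, 0.0603]), np.float64(0.006247588671505835))
mask ((0.567331075668335, -0.019520534202456474), (0.03798888996243477, 0.03564916178584099), 89.6750259399414)
hand ((0.5261120200157166, 0.023004256188869476), (0.23886097967624664, 0.12517239153385162), 82.52374267578125)
arm end pad ctr (array([ 0.6172, -0.111 ,  0.0744]), np.float64(0.0625494663019553))
pivot (array([ 0.5228, -0.0153,  0.0864]), np.float64(0.0018011170007278057))
```

Emit:
send_rows([
  [34,-15,0,0,0,0],
  [34,-15,0,0,0,0],
  [34,-15,0,0,0,0],
  [34,-15,0,0,0,0],
  [34,-15,0,0,0,0],
  [34,-15,0,0,0,0],
  [34,-15,0,0,0,0],
  [34,-15,0,0,0,0],
], grip=66)

```text
time: 0.77
tool_pos: [0.4215, 0.4085, 0.2299]
ee_rot: [-3.141, -0.001, 2.869]
wrist_force: [-0.6, -0.0, 0.2]
width: 0.0664
finger_force: 0.0
```

```bash
cat >> meas.py <<'E'
print("----")
def fit(q):
    A=np.c_[2*q,np.ones(len(q))]; x=np.linalg.lstsq(A,(q**2).sum(1),rcond=None)[0]; return x[:2],2*np.sqrt(x[2]+x[0]**2+x[1]**2)
for n,im,box in(("top",t,(280,216,24,30)),("side",s,(318,228-12,26,24))):
    for lo in(150,170,190,210):
        c=blob(im,n,*box,lo); q=P(n,c,.060); d=np.linalg.norm(q-[.535,.088],axis=1)
        # keep the arc away from the hanger plate (top: left half; side: all rim near 20 mm)
        k=(abs(d-.02)<.004)&((q[:,1]>.085)); 
        print(n,lo,k.sum(),fit(q[k]) if k.sum()>6 else None)
c=blob(s,"side",290,181,24,20,125)
q=P("side",c,.003).astype(np.float32); print("side teeth",cv2.minEnclosingCircle(q),cv2.boundingRect(c))
E
python3 meas.py | sed -n '/----/,$p'
```

```text
----
top 150 6 None
top 170 11 (array([0.5339, 0.0871]), np.float64(0.04736218698758231))
top 190 12 (array([0.5343, 0.0913]), np.float64(0.04014194840903143))
top 210 15 (array([0.5344, 0.0904]), np.float64(0.04034454273219326))
side 150 9 (array([0.5357, 0.0898]), np.float64(0.0409264626569099))
side 170 10 (array([0.536 , 0.0904]), np.float64(0.040507967595447766))
side 190 8 (array([0.5363, 0.0914]), np.float64(0.03829896959003502))
side 210 9 (array([0.5367, 0.0902]), np.float64(0.03799182117969598))
side teeth ((0.4774726927280426, 0.38283082842826843), 0.049329645931720734) (290, 186, 24, 15)
```

Emit:
send_rows([
  [31,-13.5,0,0,0,0],
  [31.5,-13.5,0,0,0,0],
  [0,0,-35,0,0,0],
  [0,0,-35,0,0,0],
  [0,0,-35,0,0,0],
  [0,0,-25,0,0,0],
  [0,0,0,0,0,0],
  [0,0,0,0,0,0],
])

```text
time: 1.43
tool_pos: [0.4815, 0.3819, 0.0984]
ee_rot: [-3.138, -0.003, 2.869]
wrist_force: [-0.0, 0.3, 0.0]
width: 0.0663
finger_force: 0.0
```

```bash
python3 - <<'E'
from bench import optics
import cv2,numpy as np
o=[]
for n,(x,y,w,h) in(("top",(140,220,100,75)),("side",(250,130,100,75))):
    im=optics.snapshot(n)[:,:,::-1]; cv2.imwrite(f"pics/{n}1.png",im); o.append(cv2.resize(im[y:y+h,x:x+w],(400,300),interpolation=2))
cv2.imwrite("pics/crop2.png",np.hstack(o))
E
```

```text
(no output)
```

View pics/crop2.png

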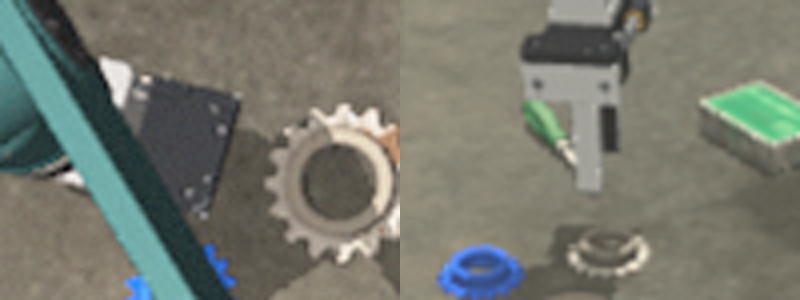

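The side view shows the fingers straight above the sprocket, tips at about (587,188) in the crop and the hub centre at about (608,240). Nothing is in the way, so I'll descend.

Emit:
send_rows([
  [2.5,0,-25,0,0,0],
  [0,0,-25,0,0,0],
  [0,0,-12,0,0,0],
  [0,0,-5,0,0,0],
  [0,0,0,0,0,0],
  [0,0,0,0,0,0],
])

```text
time: 2.03
tool_pos: [0.4861, 0.3834, 0.0353]
ee_rot: [3.139, 0.002, 2.869]
wrist_force: [0.8, -0.3, -0.1]
width: 0.0659
finger_force: 0.0
```

Emit:
send_rows([
  [0,0,-4,0,0,0],
  [0,0,0,0,0,0],
  [0,0,0,0,0,0],
])

```text
time: 2.28
tool_pos: [0.4856, 0.3829, 0.0304]
ee_rot: [3.14, 0.001, 2.869]
wrist_force: [0.5, -0.4, 0.4]
width: 0.066
finger_force: 0.0
```

Emit:
send_rows([
  [-1,0,-0.5,0,0,0],
  [0,0,0,0,0,0],
  [0,0,0,0,0,0],
  [0,0,0,0,0,0],
  [0,0,0,0,0,0],
  [0,0,0,0,0,0],
], grip=30)

```text
time: 2.78
tool_pos: [0.4842, 0.3827, 0.0292]
ee_rot: [3.141, 0.0, 2.869]
wrist_force: [0.1, 0.1, 1.3]
width: 0.0457
finger_force: 30.0
```

Emit:
send_rows([
  [0,0,15,0,0,0],
  [0,0,25,0,0,0],
  [0,0,35,0,0,0],
  [0,0,35,0,0,0],
  [0,0,0,0,0,0],
  [0,0,0,0,0,0],
])

```text
time: 3.28
tool_pos: [0.4856, 0.3836, 0.142]
ee_rot: [3.137, 0.004, 2.869]
wrist_force: [-0.1, -0.7, -1.5]
width: 0.0454
finger_force: 30.0
```

```bash
python3 - <<'E'
from bench import optics,sensors
import cv2,numpy as np
o=[]
for n,(x,y,w,h) in(("top",(140,220,100,75)),("side",(250,120,100,75))):
    im=optics.snapshot(n)[:,:,::-1]; cv2.imwrite(f"pics/{n}2.png",im); o.append(cv2.resize(im[y:y+h,x:x+w],(400,300) if n=="top" else (800,600),interpolation=2))
cv2.imwrite("pics/crop3.png",o[1])
print(sensors.get_obs()["tool_pos"])
E
```

```text
[0.48347955 0.38215534 0.13736057]
```

View pics/crop3.png

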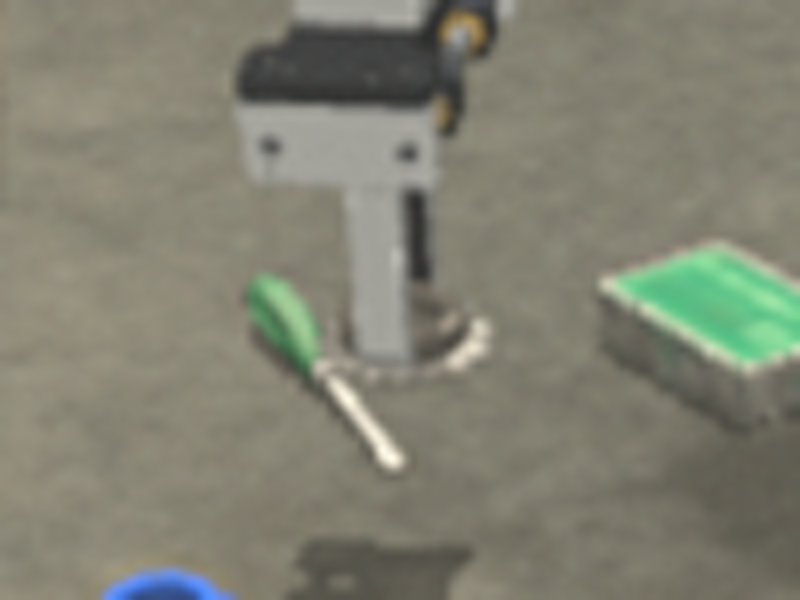

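```bash
python3 - <<'E'
from h import *
from bench import sensors
a=[]
for i in range(6):
    a.append(sensors.get_obs()["tool_pos"]); im=optics.snapshot("side")
a=np.array(a);print(a.round(4)); T=a.mean(0)
th=np.linspace(0,2*np.pi,361)
z=T[2]-.0295+.0015
q=np.array([proj("side",[T[0]+.0345*np.cos(t),T[1]+.0345*np.sin(t),z]) for t in th])
print("expected centre",proj("side",[T[0],T[1],z]),"extents x",q[:,0].min(),q[:,0].max(),"y",q[:,1].min(),q[:,1].max())
for sgn in(1,-1):
    p=T+np.array([.27,.963,0])*sgn*.03; p[2]=T[2]-.025; print("fingertip",proj("side",p))
g=cv2.cvtColor(im,cv2.COLOR_RGB2GRAY); print(g[154:170,288:316])
E
```

```text
[[0.4835 0.3822 0.1374]
 [0.4831 0.3819 0.1364]
 [0.483  0.3819 0.1361]
 [0.4831 0.3819 0.1362]
 [0.4832 0.382  0.1365]
 [0.4834 0.3821 0.1369]]
expected centre [299.83405465 163.50649668] extents x 288.5442156944181 311.10510351984027 y 158.42253434613002 168.8030391949518
fingertip [301.64684354 158.2245047 ]
fingertip [297.85085028 167.17317403]
[[125 126 130 130 130 143 155 162 161 162 164 160 117  65  54  92 120 130
  130 130 128 126 128 128 128 129 127 129]
 [126 126 127 123 125 137 156 162 161 161 162 159 118  69  54  93 122 127
  130 132 128 124 125 129 130 128 127 127]
 [130 131 130 127 126 134 153 161 160 161 164 176 141 106 103 119 125 125
  127 128 127 125 126 130 131 131 126 126]
 [139 133 131 131 129 132 154 162 161 160 164 181 150 110 107 118 123 123
  124 131 133 130 127 127 130 131 131 132]
 [148 129 130 132 128 133 154 162 162 161 163 174 140  98  91  97 103 112
  122 119 124 126 124 123 127 130 133 135]
 [158 133 128 130 122 123 150 161 163 162 162 167 135  98  88  86  86 105
  145 132 119 124 128 126 126 127 128 130]
 [172 139 128 131 111 103 145 163 163 161 161 1
[... 423 characters left out ...]
139 142 146 146 127 104 162 170 155 159 163 163 137 101  85  83  79  90
  137 191 223 228 176 124 121 131 132 128]
 [115 160 160 142 140 132 150 144 135 137 140 140 126 101  82  87  97 159
  202 195 182 186 153 123 122 123 123 122]
 [ 93 149 153 133 140 145 142 135 132 131 131 132 129 122 122 127 126 152
  174 162 133 123 122 121 125 121 120 119]
 [ 80 114 129 165 165 139 135 144 140 148 138 140 136 131 134 134 119 119
  123 127 125 126 127 126 125 124 120 121]
 [ 89  91 103 173 220 180 130 126 112 130 121 123 120 120 118 114 114 119
  116 114 120 129 131 129 125 123 119 118]
 [117  99  87 124 215 240 181 123 111 118 117 121 123 126 122 120 124 125
  124 119 120 123 127 125 125 124 120 118]]
```

The sprocket is held level in the side view, with its right rim at (311,161) where expected, so it's centred on the TCP. Now I'll carry it over the post.

Emit:
send_rows([
  [6,-20,0,0,0,0],
  [7,-39,0,0,0,0],
  [7,-40,0,0,0,0],
  [7,-40,0,0,0,0],
  [7,-40,0,0,0,0],
  [7,-40,0,0,0,0],
  [6,-40,0,0,0,0],
  [5,-34,0,0,0,0],
])

```text
time: 4.35
tool_pos: [0.5361, 0.0871, 0.1387]
ee_rot: [-3.141, -0.0, 2.868]
wrist_force: [0.6, 0.9, -1.7]
width: 0.0459
finger_force: 30.0
```

Emit:
send_rows([
  [0,0,0,0,0,0],
  [0,0,0,0,0,0],
  [0,0,0,0,0,0],
  [0,0,0,0,0,0],
  [0,0,0,0,0,0],
])

```text
time: 4.77
tool_pos: [0.5359, 0.091, 0.1389]
ee_rot: [3.141, -0.0, 2.871]
wrist_force: [0.3, -0.3, -1.3]
width: 0.0461
finger_force: 30.0
```

```bash
python3 - <<'E'
from h import *
from bench import sensors
o=[]
a=[]
for n,(x,y,w,h) in(("top",(266,195,80,60)),("side",(290,175,80,60))):
    im=optics.snapshot(n)[:,:,::-1]; cv2.imwrite(f"pics/{n}3.png",im); o.append(cv2.resize(im[y:y+h,x:x+w],(400,300),interpolation=2)); a.append(sensors.get_obs()["tool_pos"])
for i in range(3): optics.snapshot("top"); a.append(sensors.get_obs()["tool_pos"])
cv2.imwrite("pics/crop4.png",np.hstack(o))
print(np.array(a).round(4)); T=np.mean(a,0)
for z in(T[2]-.0295,T[2]-.025): print(proj("side",[T[0],T[1],z]),proj("top",[T[0],T[1],z]))
E
```

```text
[[0.536  0.091  0.1389]
 [0.536  0.0909 0.1389]
 [0.536  0.0908 0.139 ]
 [0.5361 0.0906 0.139 ]
 [0.5361 0.0904 0.139 ]]
[329.55952781 213.69109438] [291.87702257 226.85408768]
[329.53699861 212.20969647] [291.7765381  226.67255827]
```

View pics/crop4.png

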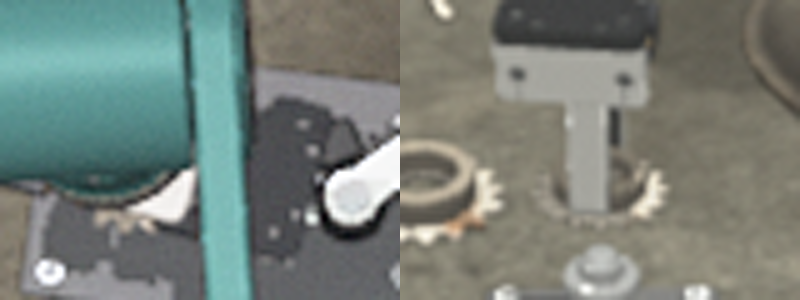

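In the side view the held sprocket is centred at about column 330.8, and the spigot below it is at (330.6,225.6), so they line up. I'll lower it while watching the force.

Emit:
send_rows([
  [0,-1,-15,0,0,0],
  [0,0,-15,0,0,0],
  [0,0,-8,0,0,0],
  [0,0,0,0,0,0],
  [0,0,0,0,0,0],
  [0,0,0,0,0,0],
])

```text
time: 5.52
tool_pos: [0.5367, 0.0888, 0.1018]
ee_rot: [3.141, 0.001, 2.869]
wrist_force: [0.1, 0.1, -1.4]
width: 0.0458
finger_force: 30.0
```

```bash
python3 - <<'E'
from h import *
from bench import sensors
a=[]
for i in range(3): im=optics.snapshot("side"); a.append(sensors.get_obs()["tool_pos"])
cv2.imwrite("pics/crop5.png",cv2.resize(im[180:255,280:380,::-1],(800,600),interpolation=2))
print(np.array(a).round(4),sensors.get_obs()["wrist_force"])
E
```

```text
[[0.5369 0.0888 0.1021]
 [0.5369 0.0888 0.1022]
 [0.5369 0.0887 0.1021]] [-0.51874666 -0.35146011 -1.2218502 ]
```

View pics/crop5.png

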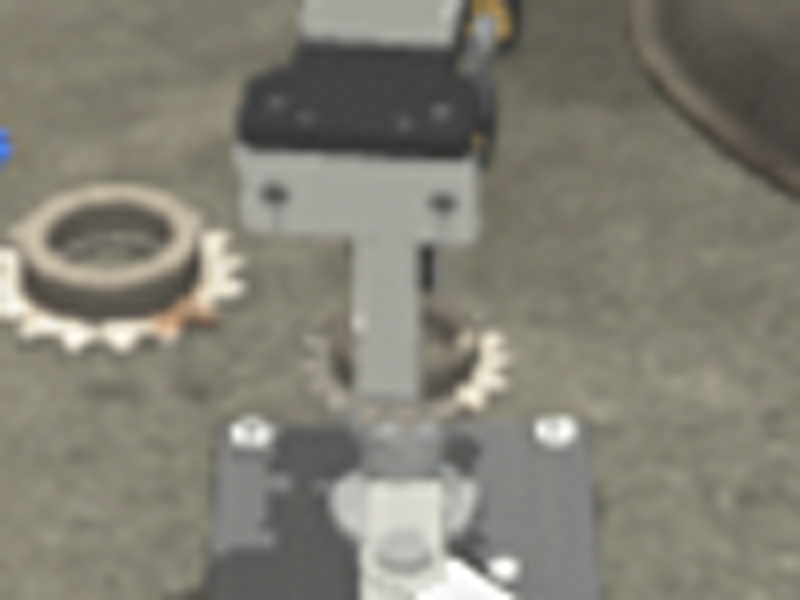

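The sprocket is at column 407 in the crop and the post at about 402, so it's roughly 1.5 mm too far in +x. I'll correct that and keep lowering.

Emit:
send_rows([
  [-1.5,0,-4,0,0,0],
  [0,0,-3,0,0,0],
  [0,0,-2,0,0,0],
  [0,0,0,0,0,0],
  [0,0,0,0,0,0],
])

```text
time: 6.08
tool_pos: [0.5345, 0.0886, 0.0917]
ee_rot: [-3.141, -0.001, 2.869]
wrist_force: [0.0, 0.3, 0.0]
width: 0.0457
finger_force: 30.0
```

Emit:
send_rows([
  [0,0,-1,0,0,0],
  [0,0,-1,0,0,0],
  [0,0,0,0,0,0],
  [0,0,0,0,0,0],
])

```text
time: 6.42
tool_pos: [0.5347, 0.0887, 0.09]
ee_rot: [3.141, -0.0, 2.869]
wrist_force: [0.6, 0.5, -1.1]
width: 0.0458
finger_force: 30.0
```

Emit:
send_rows([
  [0,0,-1,0,0,0],
  [0,0,0,0,0,0],
  [0,0,0,0,0,0],
])

```text
time: 6.67
tool_pos: [0.5348, 0.0887, 0.0891]
ee_rot: [3.141, 0.0, 2.869]
wrist_force: [0.2, 0.1, -1.4]
width: 0.0459
finger_force: 30.0
```

Emit:
send_rows([
  [0,0,-1,0,0,0],
  [0,0,0,0,0,0],
  [0,0,0,0,0,0],
])

```text
time: 6.92
tool_pos: [0.5348, 0.0887, 0.0891]
ee_rot: [3.141, 0.001, 2.869]
wrist_force: [-2.1, 0.1, 6.2]
width: 0.0456
finger_force: 30.0
```

Contact came at the expected height of 60 mm. Now I'll release and lift.

Emit:
send_rows([
  [0,0,0.5,0,0,0],
  [0,0,0,0,0,0],
  [0,0,0,0,0,0],
  [0,0,0,0,0,0],
  [0,0,0,0,0,0],
], grip=66)

```text
time: 7.33
tool_pos: [0.5347, 0.0887, 0.0882]
ee_rot: [3.141, -0.0, 2.869]
wrist_force: [-1.5, -0.1, -0.3]
width: 0.0655
finger_force: 0.2
```

Emit:
send_rows([
  [0,0,5,0,0,0],
  [0,0,10,0,0,0],
  [0,0,20,0,0,0],
  [0,0,20,0,0,0],
  [5,-20,0,0,0,0],
  [10,-35,0,0,0,0],
  [10,-35,0,0,0,0],
  [10,-35,0,0,0,0],
])

```text
time: 8.0
tool_pos: [0.5703, -0.0373, 0.145]
ee_rot: [3.141, 0.002, 2.87]
wrist_force: [0.3, -0.1, -0.2]
width: 0.0659
finger_force: 0.0
```

```bash
python3 - <<'E'
from h import *
from bench import sensors
np.set_printoptions(precision=4,suppress=True)
o=[]
a=[]
for n,(x,y,w,h) in(("top",(266,185,120,90)),("side",(290,195,120,90))):
    im=optics.snapshot(n)[:,:,::-1]; cv2.imwrite(f"pics/{n}6.png",im); o.append(cv2.resize(im[y:y+h,x:x+w],(400,300),interpolation=2))
cv2.imwrite("pics/crop6.png",np.hstack(o))
print(sensors.get_obs()["tool_pos"])
O=np.array([.5252,.0143]);c,s_=np.cos(-.127),np.sin(-.127);R=np.array([[c,-s_],[s_,c]])
print("jig check: post",O+R@[0,.075],"pivot",O+R@[0,-.03])
for th,d in((0,(.68,-.73)),(1.2,(-.43,-.90))): print(th,"dir",R@d,"grip",O+R@([0,-.03]+.069*np.array(d)), "end110",O+R@([0,-.03]+.11*np.array(d)))
E
```

```text
[ 0.5709 -0.0411  0.1444]
jig check: post [0.5347 0.0887] pivot [ 0.5214 -0.0155]
0 dir [ 0.5821 -0.8102] grip [ 0.5616 -0.0714] end110 [ 0.5854 -0.1046]
1.2 dir [-0.5405 -0.8383] grip [ 0.4841 -0.0733] end110 [ 0.4619 -0.1077]
```

View pics/crop6.png

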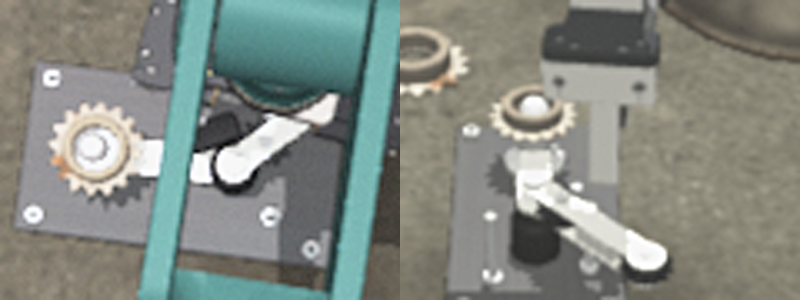

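The sprocket sits flat on the post in both views, at top crop (92,148) and side crop (535,112), with the spigot showing through the bore. Now I'll measure the arm at two views in the original pictures.

```bash
python3 - <<'E'
from h import *
np.set_printoptions(precision=4,suppress=True)
pv=(336.5,233.4);en=(373.1,207.3);pvs=(295+133*.2667,215+116*.2667);ens=(295+260*.2667,215+211*.2667)
print(tri(pv,pvs),tri(en,ens))
a,b=on("top",pv,.076),on("top",en,.076);d=(b-a)[:2];L=np.linalg.norm(d);print(a,b,"len",L,"dir",d/L,"ang",np.degrees(np.arctan2(d[1],d[0])))
a2,b2=on("side",pvs,.076),on("side",ens,.076);print("side",a2,b2,np.linalg.norm(b2-a2))
E
```

```text
(array([ 0.5228, -0.0152,  0.0879]), np.float64(0.0019563994055847057)) (array([ 0.5871, -0.1049,  0.077 ]), np.float64(0.0023393884893247773))
[ 0.5228 -0.0154  0.076 ] [ 0.586  -0.1048  0.076 ] len 0.10948465563442121 dir [ 0.5774 -0.8164] ang -54.729335375647835
side [0.5257 0.0002 0.076 ] [ 0.5885 -0.1037  0.076 ] 0.12143230669733181
```

Emit:
send_rows([
  [-1,-5,0,0,0,-0.113],
  [-1,-5,0,0,0,-0.113],
  [-1,-5,0,0,0,-0.113],
  [-1,-5,0,0,0,-0.113],
  [-1,-5,0,0,0,-0.113],
  [-1,-5,0,0,0,-0.113],
  [0,0,0,0,0,0],
  [0,0,0,0,0,0],
], grip=54)

```text
time: 8.77
tool_pos: [0.5638, -0.0657, 0.1441]
ee_rot: [3.141, 0.0, 2.194]
wrist_force: [-0.0, -0.0, 0.1]
width: 0.0537
finger_force: 0.0
```

Emit:
send_rows([
  [-0.5,-7.5,0,0,0,0],
  [0,0,-20,0,0,0],
  [0,0,-20,0,0,0],
  [0,0,0,0,0,0],
  [0,0,0,0,0,0],
  [0,0,0,0,0,0],
])

```text
time: 9.27
tool_pos: [0.5636, -0.0739, 0.1044]
ee_rot: [3.141, 0.001, 2.192]
wrist_force: [-0.5, -0.7, 0.4]
width: 0.0542
finger_force: 0.0
```

```bash
python3 - <<'E'
from h import *
o=[]
for n,(x,y,w,h) in(("top",(306,185,100,75)),("side",(310,205,100,75))):
    im=optics.snapshot(n)[:,:,::-1]; o.append(cv2.resize(im[y:y+h,x:x+w],(400,300),interpolation=2))
cv2.imwrite("pics/crop7.png",np.hstack(o))
E
```

```text
(no output)
```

View pics/crop7.png

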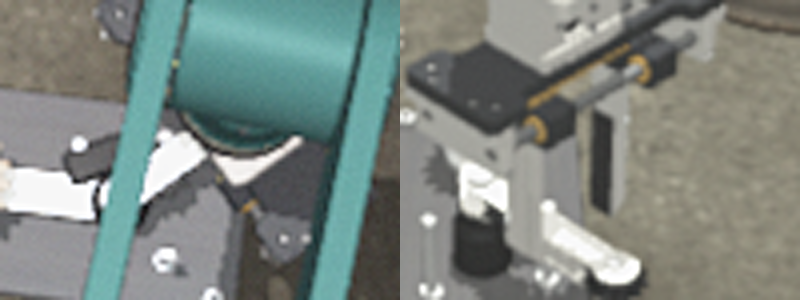

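The side view shows the fingers straddling the arm's waist, the near finger at crop (545,190) and the far one at (610,160), with the end pulley clear at (615,270). I'll descend and pinch.

Emit:
send_rows([
  [0,0,-15,0,0,0],
  [0,0,-12,0,0,0],
  [0,0,-5,0,0,0],
  [0,0,0,0,0,0],
  [0,0,0,0,0,0],
])

```text
time: 9.78
tool_pos: [0.563, -0.0738, 0.0713]
ee_rot: [-3.141, -0.001, 2.191]
wrist_force: [-0.6, 0.9, 0.9]
width: 0.054
finger_force: 0.0
```

Emit:
send_rows([
  [0,0,0,0,0,0],
  [0,0,0,0,0,0],
  [0,0,0,0,0,0],
  [0,0,0,0,0,0],
  [0,0,0,0,0,0],
  [0,0,0,0,0,0],
], grip=10)

```text
time: 10.28
tool_pos: [0.5645, -0.0733, 0.0719]
ee_rot: [3.138, 0.001, 2.19]
wrist_force: [4.2, 2.1, -2.6]
width: 0.0196
finger_force: 29.9
```

```bash
python3 - <<'E'
import numpy as np
p=lambda t:1000*.0717*np.array([np.cos(-.937-t),np.sin(-.937-t)])
for i in range(17): print(i,(p(.08*(i+1))-p(.08*i)).round(1).tolist())
E
```

```text
0 [-4.8, -3.2]
1 [-5.0, -2.8]
2 [-5.2, -2.4]
3 [-5.4, -2.0]
4 [-5.5, -1.6]
5 [-5.6, -1.1]
6 [-5.7, -0.7]
7 [-5.7, -0.2]
8 [-5.7, 0.3]
9 [-5.7, 0.7]
10 [-5.6, 1.2]
11 [-5.5, 1.6]
12 [-5.4, 2.1]
13 [-5.2, 2.5]
14 [-5.0, 2.9]
15 [-4.7, 3.3]
16 [-4.4, 3.6]
```

Emit:
send_rows([
  [-4.8,-3.2,0,0,0,-0.08],
  [-5.0,-2.8,0,0,0,-0.08],
  [-5.2,-2.4,0,0,0,-0.08],
  [-5.4,-2.0,0,0,0,-0.08],
  [-5.5,-1.6,0,0,0,-0.08],
  [-5.6,-1.1,0,0,0,-0.08],
  [0,0,0,0,0,0],
])

```text
time: 10.87
tool_pos: [0.5324, -0.0856, 0.0719]
ee_rot: [3.138, -0.002, 1.709]
wrist_force: [5.3, 3.7, -1.8]
width: 0.0199
finger_force: 29.9
```

Emit:
send_rows([
  [-5.7,-0.7,0,0,0,-0.08],
  [-5.7,-0.2,0,0,0,-0.08],
  [-5.7,0.3,0,0,0,-0.08],
  [-5.7,0.7,0,0,0,-0.08],
  [-5.6,1.2,0,0,0,-0.08],
  [-5.5,1.6,0,0,0,-0.08],
  [0,0,0,0,0,0],
])

```text
time: 11.45
tool_pos: [0.4988, -0.082, 0.0719]
ee_rot: [3.139, -0.004, 1.23]
wrist_force: [6.0, 4.2, -2.2]
width: 0.0197
finger_force: 30.0
```

Emit:
send_rows([
  [-5.4,2.1,0,0,0,-0.08],
  [-5.2,2.5,0,0,0,-0.08],
  [-3.7,2.2,0,0,0,-0.06],
  [0,0,0,0,0,0],
  [0,0,0,0,0,0],
])

```text
time: 11.87
tool_pos: [0.485, -0.0756, 0.0719]
ee_rot: [3.139, -0.004, 1.013]
wrist_force: [5.3, 5.3, -2.1]
width: 0.0195
finger_force: 30.1
```

Emit:
send_rows([
  [-2.0,1.3,0,0,0,-0.03],
  [0,0,0,0,0,0],
  [0,0,0,0,0,0],
])

```text
time: 12.12
tool_pos: [0.4832, -0.0744, 0.0719]
ee_rot: [3.139, -0.004, 0.983]
wrist_force: [5.6, 4.5, -2.0]
width: 0.0195
finger_force: 30.1
```

Emit:
send_rows([
  [-2.0,1.3,0,0,0,-0.02],
  [0,0,0,0,0,0],
  [0,0,0,0,0,0],
  [0,0,0,0,0,0],
])

```text
time: 12.45
tool_pos: [0.4828, -0.0743, 0.072]
ee_rot: [3.135, -0.005, 0.964]
wrist_force: [10.1, 1.6, -6.6]
width: 0.02
finger_force: 30.4
```

The tool moved only about 0.4 mm of the 2.4 mm commanded and the force rose, so the arm is on the stop. I'll add a little preload and check.

Emit:
send_rows([
  [-1.0,0.6,0,0,0,0],
  [0,0,0,0,0,0],
  [0,0,0,0,0,0],
  [0,0,0,0,0,0],
  [0,0,0,0,0,0],
  [0,0,0,0,0,0],
])

```text
time: 12.95
tool_pos: [0.4827, -0.0742, 0.072]
ee_rot: [3.133, -0.005, 0.963]
wrist_force: [11.6, -0.5, -7.1]
width: 0.0198
finger_force: 30.4
```

```bash
python3 - <<'E'
from h import *
o=[]
for n,(x,y,w,h) in(("top",(266,185,120,90)),("side",(260,185,120,90))):
    im=optics.snapshot(n)[:,:,::-1]; o.append(cv2.resize(im[y:y+h,x:x+w],(400,300),interpolation=2))
cv2.imwrite("pics/crop8.png",np.hstack(o))
E
```

```text
(no output)
```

View pics/crop8.png

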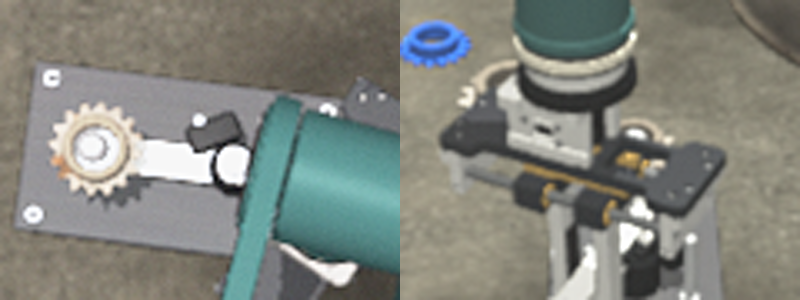

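The sprocket is still seated at top crop (92,148), and the arm's end shows at (335,270), on the forward-stop side. The tool is stalled at about 1.2 rad with 11 N at the wrist, so I'll hand in.

```bash
python3 -c "
from bench import ticket
print(ticket.close_job())"
```

```text
the job is handed in; nothing more can be done
None
```

The sprocket is seated and released on the hub post shoulder, and the gripper is holding the cage arm hard against its forward stop at about 1.2 rad; the job is handed in, but no verdict came back.

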